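# Lay out a moulding sample for its record photograph

## Robot

A 6-joint arm with a two-finger parallel gripper is mounted at the origin on a cart in front of the work surface, level with it; the furniture and walls round the work are solid. World frame = base frame: x ahead of the robot, y to its left, z up, the work surface at z = 0. Lengths are in mm, angles in rad, forces in N, time in s.
With the tool pointing down it reaches from about 350 to 975 mm from the base axis. Payload 7.1 kg.
Tool frame: the origin (TCP) lies midway between the tips of the shut fingers; the grasp point (between the pads) lies 19 mm behind it (ctrl.grip_depth is the distance from the TCP to the grasp point, in mm); z points along the fingers, y is the line along which they close (so a half turn about z gives the same grasp; the last joint's range is limited). The gripper opens to 88 mm and grips with 3 to 60 N. Pads are 20 mm wide; open, the fingers measure 115 mm over their backs; the gripper's body (75 mm by 178 mm) begins 61 mm behind the grasp point.
Start: joints at [1.247, 0.423, 1.63, -0, 1.089, -0.019], TCP at [187.532, 596.185, 193.675] pointing down, gripper open.
Joint ranges: [-3, 3], [-0.9, 2.11], [0.09, 2.58], [-1.31, 4.45], [0.11, 2.69], [-2.54, 2.54]. Speed limits (rad/s): [2.39, 2.39, 3.01, 3.14, 3.14, 3.14].

## Interface

Orientations are given as a rotation vector (axis times angle).
In Python, from workcell import ctrl, cams gives the robot as it stands.
- The arm moves only by the tool move_arm, never from a script. Its argument "steps" is a list of rows, each a list of 3 entries, a list of its own where there are three numbers: the shift along the tool's x, y, z in units of 25 mm (1.0 is 25 mm), then the turn about the tool's z in units of 5 degrees (1.0 is 5 degrees), then the closure, from 0 (fully open) to 1 (shut). A call has 1 to 20 rows; each row shifts and turns the commanded pose from where the row before left it, along the tool's axes as they then stand; what a row does not reach is not made up. A row lasts 1/12 s, in which the tool goes at most 41.7 mm and 7.16 degrees, less where a joint would pass 70% of its speed; a pose out of reach is approached as far as the arm can. A call is refused whole if a number of a shift passes 1 or a number of a turn 1, either way. A call with a gripper value outside its range is refused whole. The fingers move at their own pace and stop on an object; the grip force is fixed at half the most. Time passes only in rows, so rows that do not move let the fingers close. It gives the time, the measured TCP pose, the force, the opening and the grip force at its end, in the units of the state.
- ctrl.get_obs(): the state, without advancing time (a new reading comes with each control period).
- cams.get_image(name): name is "scene" or "top"; returns a dict with "image" (384x512x3 uint8, red, green, blue), "camera_matrix" (3x3 intrinsics, pixels), "xyz" and "rotation" of the camera in the world. Camera axes: x right, y down, z forward; pixel columns grow to the right and rows downward; lengths in mm; the calibration is good to about 2 mm. A picture is of the moment at which its call begins. There is no depth.
- ctrl.close_job(): hands the job in; it is judged then, once.
Trained networks look in the newest picture that a camera, given by its name, has taken for a name from the list of things; names that differ only in an ending like _2 or _b are one class to them, and where a whole thing is asked for, a point or a joint stands for the part that bears it (a point fixed in the world has none). Each returns a list of dicts, best first, with "p" (0 to 1); they miss things now and then, are a little off and sometimes report something else, mostly with a low value. They report only what shows in the picture. A call takes as long as a camera call.
- cams.boxes_of(camera, thing): "rect" ([centre column, centre row, width, height] in pixels, round what is visible of it).
- cams.cut_out(camera, thing): "pixels" (384x512 bool, what is visible of it) and "rect" ([centre column, centre row, width, height] in pixels, round what is visible of it).
The state is a dict: "t": time; "qpos": joint angles; "qvel": joint speeds; "joint_torque": joint torques, N m; "ee_pos": TCP position; "orientation": TCP orientation; "ft_force": force on the tool from outside, world axes, zero at the start; "moment": the same for the moment, N m; "width": finger opening in mm; "grasp_force": force on a finger pad.
Only numpy, scipy, OpenCV 4.12 (cv2) and the standard library are available. Lean on these libraries where they do the work, as an engineer would, in place of code of your own. Each camera call takes 0.05 s, during which the arm holds its last target. There are 200 camera calls.

## Task

Lay out the moulding sample on the grey photo mat for its record photograph: lay the blue connector, pins up, centrally on top of the white label roll, and between the roll and the petri dish stand, upright in one straight line of even centre-to-centre spacing from roll to dish, the blue-capped vial (next to the roll), the middle-sized brass weight (in the middle) and the red-capped vial (next to the dish). Leave the other two weights and the white connector where they are.

Things in the scene. Friction and masses are not known exactly. Their poses are not given: they have to be found in the camera images.
- photo_mat: thin dark grey photo mat fixed to the bench, 80 x 360 mm and 3 mm thick; origin at the centre of its underside, its y axis along its length (roughly across the robot's view, turned up to 0.15 rad), z up. A pale line runs along its middle, a black-and-white scale along the edge nearer the robot
- label_roll: white roll of labels standing flat on one end of the mat's centre line and fixed there (which end varies): 66 mm in diameter, 40 mm tall, with a core hole about 25 mm wide in its flat top; origin at the centre of its underside (on the mat, 3 mm above the bench), z up. Its centre is 280 mm from the petri dish's
- petri_dish: clear glass dish with white pellets in it, fixed on the other end of the mat's centre line: 62 mm in diameter, 16 mm tall; origin at the centre of its underside (on the mat), z up
- blue_connector: blue moulded connector housing, open side with the pins upward, lying on the bench: 46 mm long along its own y, 16 mm wide along x, 12 mm tall, about 12 g; grip it across the 16 mm width (walls 2 to 4 mm thick, floor 3 mm); origin at the centre of its underside, z up
- blue_vial: small white septum vial with a blue cap, standing upright on the bench: 22 mm in diameter, 53 mm tall with its cap (the body below the shoulder is 44 mm tall, the cap 17 mm in diameter), about 22 g; origin at the centre of its underside, z up
- red_vial: small white septum vial with a red cap, standing upright on the bench: 22 mm in diameter, 53 mm tall with its cap (the body below the shoulder is 44 mm tall, the cap 17 mm in diameter), about 22 g; origin at the centre of its underside, z up
- weight_medium: brass check weight, a cylinder with a narrower knob on top, 24 mm in diameter and 40 mm tall (knob included), standing on the bench; the middle-sized of the three, about 100 g; origin at the centre of its underside, z up
- weight_small: brass check weight, a cylinder with a narrower knob on top, 19 mm in diameter and 32 mm tall (knob included), standing on the bench; the smallest of the three, about 50 g, not needed; origin at the centre of its underside, z up
- weight_large: brass check weight, a cylinder with a narrower knob on top, 30 mm in diameter and 50 mm tall (knob included), standing on the bench; the largest of the three, about 200 g, not needed; origin at the centre of its underside, z up
- white_connector: white moulded connector housing, open side with the pins upward, lying on the bench: 36 mm long along its own y, 16 mm wide along x, 12 mm tall, about 12 g; grip it across the 16 mm width (walls 2 to 4 mm thick, floor 3 mm); origin at the centre of its underside, z up; not needed

How it is judged (in metres and radians):
At the end, for the whole second after the job is handed in: Blue connector flat, pins up, on the roll, centred to 12 mm. On the mat, upright, within 13 mm of the line from roll to dish: blue vial 70 mm from the roll's centre, middle weight 140, red vial 210 (13 mm, likewise measured from the dish). All at rest; the other three within 20 mm of their start (x of blue_vial in the frame of label_roll between -0.013 and 0.013 m and horizontal distance between blue_vial and label_roll between 0.057 and 0.083 m and horizontal distance between blue_vial and petri_dish between 0.197 and 0.223 m and height (world z) of blue_vial between -0.002 and 0.008 m and angle between each of blue_vial, weight_medium, red_vial, blue_connector's own z axis and vertical below 0.12 rad and x of weight_medium in the frame of label_roll between -0.013 and 0.013 m and horizontal distance between weight_medium and label_roll between 0.127 and 0.153 m and horizontal distance between weight_medium and petri_dish between 0.127 and 0.153 m and height (world z) of weight_medium between -0.002 and 0.008 m and x of red_vial in the frame of label_roll between -0.013 and 0.013 m and horizontal distance between red_vial and label_roll between 0.197 and 0.223 m and horizontal distance between red_vial and petri_dish between 0.057 and 0.083 m and height (world z) of red_vial between -0.002 and 0.008 m and horizontal distance between blue_connector and label_roll below 0.012 m and z of blue_connector in the frame of label_roll between 0.036 and 0.045 m and linear speed of each of blue_vial, weight_medium, red_vial, blue_connector below 0.02 m/s and distance of each of weight_small, weight_large, white_connector from where it was at the start of the episode below 0.02 m); the robot touches nothing.
It fails at once if the weight small, which is not needed, was displaced (distance of weight_small from where it was at the start of the episode above 0.03 m).
It fails at once if the weight large, which is not needed, was displaced (distance of weight_large from where it was at the start of the episode above 0.03 m).
It fails at once if the white connector, which is not needed, was displaced (distance of white_connector from where it was at the start of the episode above 0.03 m).
It also fails if it takes over 93 s, if anything falls off the work surface, if the arm or the gripper's body presses on something with over 40 N, if the wrist force passes 120 N, or if a joint passes its speed limit or range.

## Working session

There is one attempt and no reset: what is moved stays moved. The work goes in short steps, Python scripts to look and compute and a tool call to move; the robot and the scene stay as the last step left them, time stands still between calls to the robot, and variables do not carry over. Pictures are saved under pics/ and viewed, at most 14 in all, crops included, and the job is handed in when it is done.

Besides the shell and the picture viewer there is one more tool, called as name(argument=value, ...) on one line, values as JSON. move_arm: Moves the arm, as the interface text tells. Its arguments: {"type":"object","properties":{"steps":{"type":"array"}},"required":["steps"]}

```bash
mkdir -p pics; ls
cat > look.py <<'E'
import cv2,numpy as np
from workcell import ctrl,cams
T=['photo_mat','label_roll','petri_dish','blue_connector','blue_vial','red_vial','weight_medium','weight_small','weight_large','white_connector']
def ray(im,u,v,z):
    K=np.array(im['camera_matrix']);R=np.array(im['rotation']);c=np.array(im['xyz'])
    if R.shape!=(3,3):R=cv2.Rodrigues(R)[0]
    d=R@np.linalg.inv(K)@[u,v,1];return (c+d*(z-c[2])/d[2])
def snap(cam,fn=None):
    im=cams.get_image(cam)
    if fn: cv2.imwrite('pics/'+fn,cv2.resize(im['image'][:,:,::-1],(800,600),interpolation=cv2.INTER_CUBIC))
    return im
E
python3 - <<'E'
from look import *
for cam in('top','scene'):
    im=snap(cam,cam+'0.png'); print(cam,im['xyz'],np.round(im['rotation'],3).tolist(),np.round(im['camera_matrix'],1).tolist())
    for t in T:
        for b in cams.boxes_of(cam,t)[:3]: print(t,round(b['p'],2),np.round(b['rect']))
o=ctrl.get_obs();print(o['t'],o['ee_pos'],o['orientation'],o['width'])
E
```

```text
pics
top [ 232.44752394 -111.42868353 1173.04413836] [-2.052, 2.156, -0.239] [[457.6, 0.0, 253.9], [0.0, 457.6, 189.7], [0.0, 0.0, 1.0]]
photo_mat 0.61 [238. 173. 140.  34.]
label_roll 0.64 [294. 173.  26.  32.]
petri_dish 0.61 [187. 170.  22.  19.]
blue_connector 0.53 [275. 212.  23.   8.]
blue_connector 0.33 [192. 220.  14.  13.]
red_vial 0.58 [156. 220.  11.  12.]
weight_medium 0.51 [191. 221.  11.  11.]
weight_small 0.57 [350. 210.   4.  10.]
white_connector 0.61 [348. 176.  13.   7.]
scene [  75.03480874 -949.66753267  473.68779747] [-1.939, 0.474, -0.299] [[466.0, 0.0, 267.0], [0.0, 466.0, 192.8], [0.0, 0.0, 1.0]]
photo_mat 0.61 [284. 216.  90.  68.]
label_roll 0.67 [306. 224.  35.  33.]
petri_dish 0.85 [257. 186.  24.  19.]
blue_connector 0.56 [250. 231.  22.  10.]
blue_connector 0.5 [266. 244.  20.  33.]
blue_vial 0.45 [227. 212.  10.  24.]
red_vial 0.45 [201. 179.  10.  20.]
weight_medium 0.64 [228. 208.   5.  22.]
weight_medium 0.57 [212. 194.  10.  15.]
weight_small 0.59 [258. 184.  26.  17.]
weight_small 0.44 [300. 274.   9.  21.]
weight_large 0.74 [248. 232.  23.  13.]
weight_large 0.56 [265. 244.  16.  32.]
white_connector 0.67 [344. 269.  12.  13.]
1.1 [187.52146348 596.21696853 193.6968078 ] [-4.76911645e-01 -3.10517594e+00 -1.25514541e-04] 88.03472379957927
```

Run:
```python
import cv2
a=cv2.imread('pics/top0.png');cv2.imwrite('pics/t1.png',cv2.resize(a[210:410,200:600],(800,400),interpolation=cv2.INTER_CUBIC))
a=cv2.imread('pics/scene0.png');cv2.imwrite('pics/s1.png',cv2.resize(a[230:470,280:600],(800,600),interpolation=cv2.INTER_CUBIC))
```

```text
(no output)
```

View pics/t1.png

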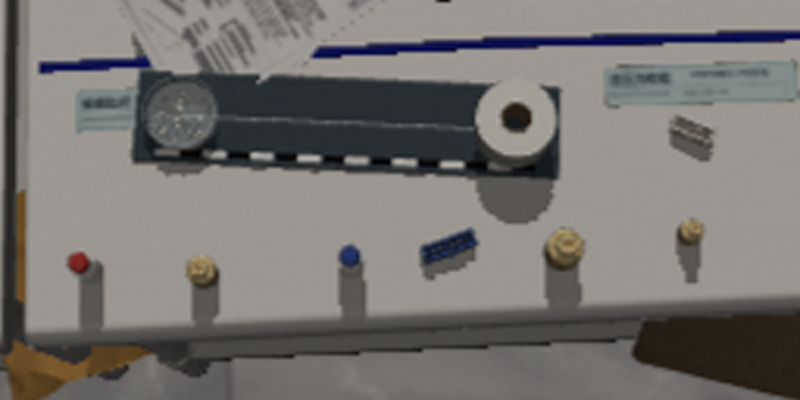

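View pics/s1.png

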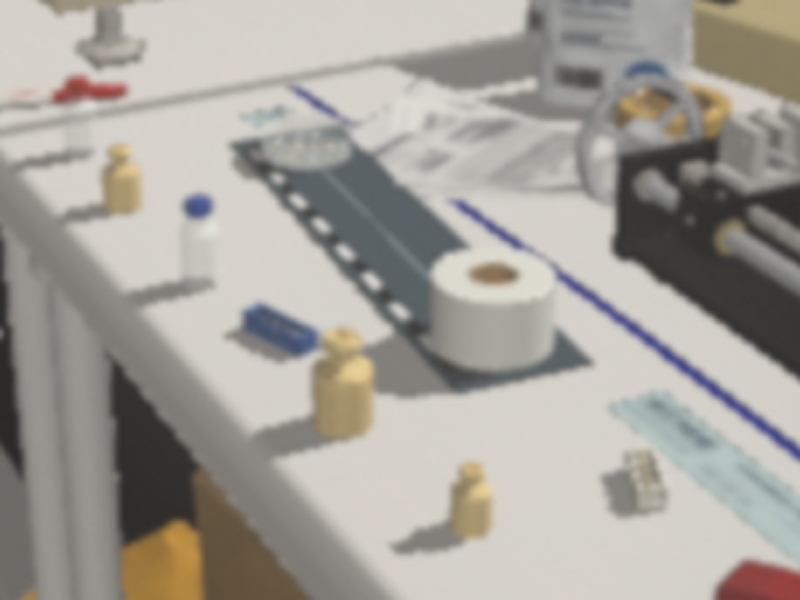

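The top view shows, left to right: the dish at crop (180,115), red vial (79,262), medium weight (203,267), blue vial (349,256), blue connector (448,245), large weight (565,243), roll (517,115), small weight (691,230) and white connector (692,135). The scene view shows the same objects in agreement. I'll triangulate them next.

Run:
```python
from look import *
top=snap('top');sc=snap('scene')
P={'red':((79,262),(80,84),53),'med':((202,267),(120,150),40),'blue':((349,255),(198,200),53),'conn':((449,243),(282,325),12),
'large':((566,242),(342,338),50),'small':((691,229),(471,470),32),'roll':((516,116),(494,272),43),'dish':((181,114),(305,140),19),'wconn':((692,132),(647,475),12)}
f=lambda x:(x+.5)*.64-.5
W={}
for k,(a,b,z) in P.items():
    p=ray(top,f(200+a[0]/2),f(210+a[1]/2),z);q=ray(sc,f(280+b[0]*.4),f(230+b[1]*.4),z);W[k]=p
    print(k,p.round(),q.round())
a,b=[ray(top,f(200+x/2),f(210+y/2),12)[:2] for x,y in((423,253),(475,234))];d=b-a
print('conn axis',a,b,np.linalg.norm(d),np.degrees(np.arctan2(d[1],d[0])))
d=W['dish']-W['roll'];print('roll-dish',np.hypot(*d[:2]),np.degrees(np.arctan2(d[1],d[0])))
# mat centre line from pale line
a,b=[ray(top,f(200+x/2),f(210+y/2),3)[:2] for x,y in((220,118),(470,128))];d=a-b;print('line',a,b,np.degrees(np.arctan2(d[1],d[0])))
R=cv2.Rodrigues(np.array(ctrl.get_obs()['orientation']))[0];print(R.round(3))
```

```text
red [426. 132.  53.] [429. 125.  53.]
med [420.  36.  40.] [423.  37.  40.]
blue [421. -82.  53.] [425. -82.  53.]
conn [ 434. -164.   12.] [ 435. -169.   12.]
large [ 424. -255.   50.] [ 426. -259.   50.]
small [ 433. -360.   32.] [ 436. -364.   32.]
roll [ 531. -223.   43.] [ 535. -220.   43.]
dish [553.  54.  19.] [553.  43.  19.]
wconn [ 518. -373.   12.] [ 521. -379.   12.]
conn axis [ 427.06583084 -142.22121534] [ 440.78394478 -185.89345385] 45.77609711042095 -72.56170348793695
roll-dish 277.93964450609803 85.46058332250412
line [552.6604304   23.00039986] [ 533.40806665 -187.85717209] 84.78307036929274
[[-0.954  0.3    0.   ]
 [ 0.3    0.954  0.   ]
 [-0.     0.    -1.   ]]
```

View pics/top0.png

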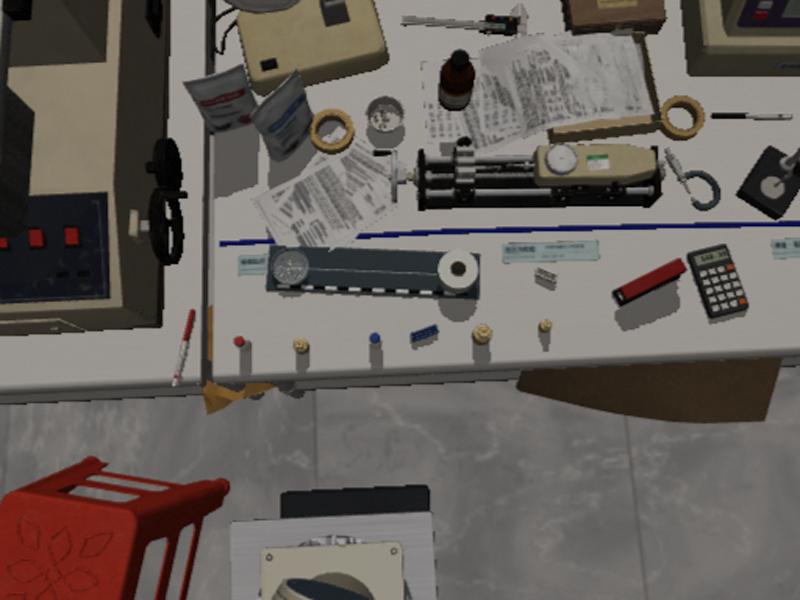

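View pics/scene0.png

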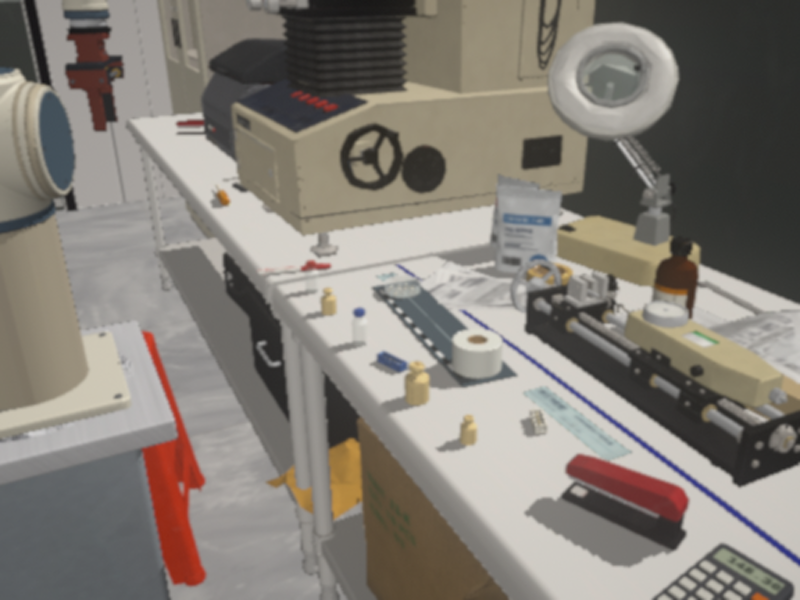

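The path is clear if I come in low in x, away from the machine on the left, and turn the tool when it's nearer.

move_arm(steps=[[[-0.64,-0.98,0],0,0],[[-0.64,-0.98,0],0,0],[[-0.64,-0.98,0],0,0],[[-0.64,-0.98,0],0,0],[[-0.64,-0.98,0],0,0],[[-0.64,-0.98,0],0,0],[[-0.64,-0.98,0],0,0],[[-0.64,-0.98,0],0,0],[[-0.64,-0.98,0],0,0],[[-0.64,-0.98,0],0,0],[[-0.64,-0.98,0],0,0],[[-0.64,-0.98,0],0,0],[[-0.64,-0.98,0],0,0],[[0,0,0],1,0],[[0,0,0],1,0],[[0,0,0],1,0],[[0,0,0],1,0],[[0,0,0],1,0],[[0,0,0],1,0],[[0,0,0],1,0]])

```text
t: 2.87
ee_pos: [290.5, 230.0, 193.9]
orientation: [1.395, 2.815, 0.001]
ft_force: [0.3, -0.2, -0.4]
width: 88.1
grasp_force: 0.0
```

move_arm(steps=[[[0,0,0],1,0],[[0,0,0],1,0],[[0,0,0],1,0],[[0,0,0],1,0],[[0,0,0],1,0],[[0,0,0],1,0],[[0,0,0],1,0],[[0,0,0],0.5,0],[[0,0,0],0,0],[[0,0,0],0,0]])

```text
t: 3.7
ee_pos: [290.4, 230.0, 193.8]
orientation: [2.219, 2.224, 0.0]
ft_force: [0.2, 0.1, -0.4]
width: 87.7
grasp_force: 0.0
```

move_arm(steps=[[[-0.66,0.91,0],0,0],[[-0.66,0.91,0],0,0],[[-0.66,0.91,0],0,0],[[-0.66,0.91,0],0,0],[[-0.66,0.91,0],0,0],[[-0.66,0.91,0],0,0],[[0,0,0.93],0,0],[[0,0,0.93],0,0],[[0,0,0.93],0,0],[[0,0,0.93],0,0],[[0,0,0.93],0,0],[[0,0,0.93],0,0],[[0,0,0.93],0,0],[[0,0,0.93],0,0],[[0,0,0],0,0.6],[[0,0,0],0,1],[[0,0,0],0,1],[[0,0,0],0,1],[[0,0,0],0,1],[[0,0,0],0,1]])

```text
t: 5.37
ee_pos: [427.7, 131.3, 8.8]
orientation: [2.22, 2.222, 0.003]
ft_force: [0.1, 0.0, 0.7]
width: 51.3
grasp_force: 0.0
```

move_arm(steps=[[[0,0,0],0,1],[[0,0,0],0,1],[[0,0,0],0,1],[[0,0,0],0,1],[[0,0,0],0,1],[[0,0,0],0,1],[[0,0,-0.5],0,1],[[0,0,-0.75],0,1],[[0,0,-0.75],0,1],[[0,0,0],0,1]])

```text
t: 6.2
ee_pos: [428.7, 131.5, 60.0]
orientation: [2.219, 2.221, 0.006]
ft_force: [1.0, 0.3, -0.5]
width: 20.7
grasp_force: 30.0
```

Run:
```python
from look import *
for cam in('top','scene'):
    im=snap(cam,cam+'1.png')
    for b in cams.boxes_of(cam,'red_vial')[:2]: print(cam,b)
a=cv2.imread('pics/scene1.png');cv2.imwrite('pics/s2.png',cv2.resize(a[150:450,200:600],(800,600)))
```

```text
top {'rect': [308.2, 217.1, 10.4, 13.3], 'p': 0.6}
scene {'rect': [199.1, 157.9, 7.1, 23.3], 'p': 0.51}
```

View pics/s2.png

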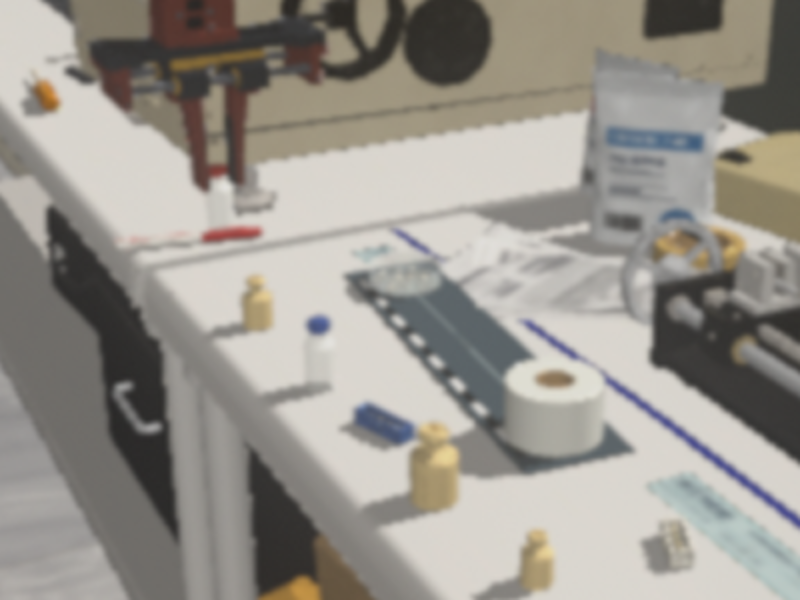

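Run:
```python
from look import *
im=snap('scene');K=np.array(im['camera_matrix']);R=cv2.Rodrigues(np.array(im['rotation']))[0] if np.array(im['rotation']).shape!=(3,3) else np.array(im['rotation']);c=np.array(im['xyz'])
for z in (0,20,40,50,60,80,100,113):
    p=K@(R.T@(np.array([428.7,131.5,z])-c));p=p[:2]/p[2];q=(p+.5)/.64-.5;print(z,((q-[200,150])*2).round())
```

```text
0 [225. 284.]
20 [223. 262.]
40 [222. 240.]
50 [221. 228.]
60 [220. 217.]
80 [218. 194.]
100 [217. 170.]
113 [216. 155.]
```

move_arm(steps=[[[-0.83,0.69,0],0,1],[[-0.83,0.69,0],0,1],[[-0.83,0.69,0],0,1],[[-0.83,0.69,0],0,1],[[-0.83,0.69,0],0,1],[[-0.83,0.69,0],0,1],[[-0.83,0.7,0],0,1],[[0,0,0],0,1],[[0,0,0],0,1],[[0,0,0],0,1]])

```text
t: 7.28
ee_pos: [546.5, -13.9, 56.5]
orientation: [-2.22, -2.22, 0.003]
ft_force: [-0.1, 0.8, -0.6]
width: 20.6
grasp_force: 30.0
```

move_arm(steps=[[[0,0,0.6],0,1],[[0,0,0.6],0,1],[[0,0,0.4],0,1],[[0,0,0.2],0,1],[[0,0,0.1],0,1],[[0,0,0],0,1],[[0,0,0],0,1]])

```text
t: 7.87
ee_pos: [547.9, -13.7, 10.4]
orientation: [-2.22, -2.223, -0.0]
ft_force: [0.8, 0.1, -0.2]
width: 20.8
grasp_force: 30.0
```

move_arm(steps=[[[0,0,0.04],0,1],[[0,0,0],0,0.4],[[0,0,0],0,0.2],[[0,0,0],0,0.2],[[0,0,0],0,0.2],[[0,0,0],0,0.2],[[0,0,0],0,0.2],[[0,0,-0.7],0,0.2],[[0,0,-0.8],0,0.2],[[0,0,-0.8],0,0.2],[[0,0,-0.8],0,0.2],[[0.33,-0.84,0],0,0.2],[[0.33,-0.84,0],0,0.2],[[0.33,-0.84,0],0,0.2],[[0.33,-0.84,0],0,0.2],[[0.33,-0.84,0],0,0.2],[[0.33,-0.84,0],0,0.2],[[0,0,0],0,0.2],[[0,0,0],0,0.2],[[0,0,0],0,0.2]])

```text
t: 9.53
ee_pos: [423.3, 35.2, 87.0]
orientation: [2.22, 2.222, 0.002]
ft_force: [0.2, 0.1, -0.2]
width: 70.4
grasp_force: 0.0
```

Run:
```python
from look import *
top=snap('top','top2.png');sc=snap('scene','scene2.png')
for b in cams.boxes_of('top','red_vial')[:2]: print(b, ray(top,*b['rect'][:2],45))
a=cv2.imread('pics/scene2.png')[220:420,280:560];b=cv2.imread('pics/top2.png')[200:400,200:480]
cv2.imwrite('pics/c2.png',cv2.resize(np.vstack([a,b]),(800,600*800//800),interpolation=cv2.INTER_CUBIC) if 0 else cv2.resize(np.hstack([a,b]),(800,286),interpolation=cv2.INTER_CUBIC))
```

```text
{'rect': [212.9, 170.3, 3.6, 10.5], 'p': 0.65} [543.73855842 -19.3658958   45.        ]
```

View pics/c2.png

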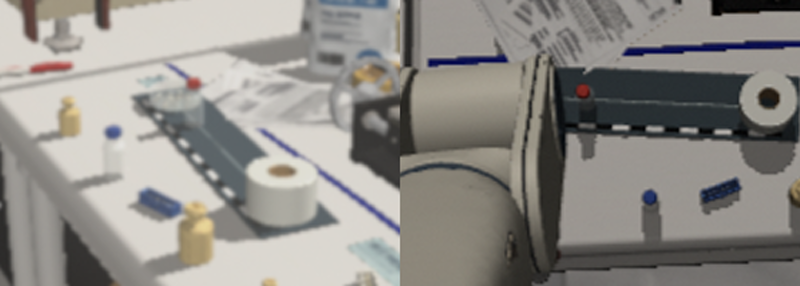

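The red vial stands upright on the mat line near the dish, at about crop (583,92) in the right half. Next is the medium weight.

move_arm(steps=[[[0,0,0.7],0,0.2],[[0,0,0.7],0,0.2],[[0,0,0.7],0,0.2],[[0,0,0.7],0,0.2],[[0,0,0.5],0,0.2],[[0,0,0],0,0.2],[[0,0,0],0,0.2],[[0,0,0],0,1],[[0,0,0],0,1],[[0,0,0],0,1],[[0,0,0],0,1],[[0,0,0],0,1],[[0,0,0],0,1],[[0,0,0],0,1],[[0,0,0],0,1],[[0,0,0],0,1],[[0,0,0],0,1]])

```text
t: 11.1
ee_pos: [422.0, 35.3, 4.3]
orientation: [2.221, 2.222, 0.0]
ft_force: [-1.0, 0.2, 2.8]
width: 22.8
grasp_force: 30.0
```

move_arm(steps=[[[0,0,-0.5],0,1],[[0,0,-0.6],0,1],[[0,0,-0.5],0,1],[[-0.79,0.81,0],0,1],[[-0.79,0.81,0],0,1],[[-0.79,0.81,0],0,1],[[-0.79,0.81,0],0,1],[[-0.79,0.81,0],0,1],[[-0.79,0.81,0],0,1],[[0,0,0],0,1],[[0,0,0],0,1],[[0,0,0],0,1],[[0,0,0.6],0,1],[[0,0,0.6],0,1],[[0,0,0.2],0,1],[[0,0,0],0,1],[[0,0,0],0,1]])

```text
t: 12.52
ee_pos: [542.8, -82.5, 9.2]
orientation: [-2.219, -2.222, 0.001]
ft_force: [1.0, 0.1, -2.5]
width: 23.1
grasp_force: 30.0
```

move_arm(steps=[[[0,0,0.06],0,1],[[0,0,0],0,1],[[0,0,0],0,0.3],[[0,0,0],0,0.3],[[0,0,0],0,0.3],[[0,0,0],0,0.3],[[0,0,0],0,0.3],[[0,0,-0.7],0,0.3],[[0,0,-0.8],0,0.3],[[0,0,-0.8],0,0.3],[[0,0,-0.7],0,0.3],[[0.01,-0.81,0],0,0.3],[[0,-0.81,0],0,0.3],[[0,-0.81,0],0,0.3],[[0,-0.81,0],0,0.3],[[0,-0.81,0],0,0.3],[[0,-0.81,0],0,0.3],[[0,0,0],0,0.3],[[0,0,0],0,0.3],[[0,0,0],0,0.3]])

```text
t: 14.18
ee_pos: [423.6, -83.3, 83.1]
orientation: [2.22, 2.221, 0.002]
ft_force: [-0.4, -0.4, -0.5]
width: 61.5
grasp_force: 0.0
```

move_arm(steps=[[[0,0,0.7],0,0.3],[[0,0,0.7],0,0.3],[[0,0,0.7],0,0.3],[[0,0,0.7],0,0.3],[[0,0,0.3],0,0.3],[[0,0,0],0,0.3],[[0,0,0],0,0.3],[[0,0,0],0,1],[[0,0,0],0,1],[[0,0,0],0,1],[[0,0,0],0,1],[[0,0,0],0,1],[[0,0,0],0,1],[[0,0,0],0,1],[[0,0,0],0,1],[[0,0,0],0,1]])

```text
t: 15.52
ee_pos: [422.2, -83.0, 5.3]
orientation: [2.221, 2.222, 0.0]
ft_force: [0.1, -0.9, 3.0]
width: 21.0
grasp_force: 30.0
```

move_arm(steps=[[[0,0,-0.5],0,1],[[0,0,-0.8],0,1],[[0,0,-0.5],0,1],[[-0.47,0.77,0],0,1],[[-0.47,0.77,0],0,1],[[-0.47,0.78,0],0,1],[[-0.47,0.78,0],0,1],[[-0.47,0.78,0],0,1],[[-0.47,0.78,0],0,1],[[0,0,0],0,1],[[0,0,0],0,1],[[0,0,0],0,1],[[0,0,0.6],0,1],[[0,0,0.6],0,1],[[0,0,0.4],0,1],[[0,0,0],0,1],[[0,0,0],0,1]])

```text
t: 16.93
ee_pos: [537.6, -152.9, 9.8]
orientation: [-2.219, -2.221, 0.001]
ft_force: [0.0, 0.8, -0.0]
width: 21.1
grasp_force: 30.0
```

move_arm(steps=[[[0,0,0.05],0,1],[[0,0,0],0,1],[[0,0,0],0,0.3],[[0,0,0],0,0.3],[[0,0,0],0,0.3],[[0,0,0],0,0.3],[[0,0,0],0,0.3],[[0,0,-0.7],0,0.3],[[0,0,-0.8],0,0.3],[[0,0,-0.8],0,0.3],[[0,0,-0.7],0,0.3],[[-0.1,-0.83,0],0,0.3],[[-0.1,-0.83,0],0,0.3],[[-0.1,-0.83,0],0,0.3],[[-0.1,-0.83,0],0,0.3],[[-0.1,-0.83,0],0,0.3],[[0,0,0],-0.9,0.3],[[0,0,0],-0.9,0.3],[[0,0,0],-0.9,0.3],[[0,0,0],-0.8,0.3]])

```text
t: 18.6
ee_pos: [434.8, -166.1, 84.1]
orientation: [1.852, 2.537, 0.0]
ft_force: [0.7, 0.3, -0.6]
width: 61.7
grasp_force: 0.0
```

Run:
```python
from look import *
top=snap('top','top3.png');sc=snap('scene','scene3.png')
o=ctrl.get_obs();print(o['ee_pos'],o['width'])
a=cv2.imread('pics/scene3.png')[210:410,270:550];b=cv2.imread('pics/top3.png')[200:400,240:520]
cv2.imwrite('pics/c3.png',cv2.resize(np.vstack([a,b]),(420*2,600))[:,:800] if 0 else cv2.resize(np.vstack([a,b]),(420,600),interpolation=cv2.INTER_CUBIC))
```

```text
[ 434.86386197 -166.02160315   84.03215071] 61.57112101038212
```

View pics/c3.png

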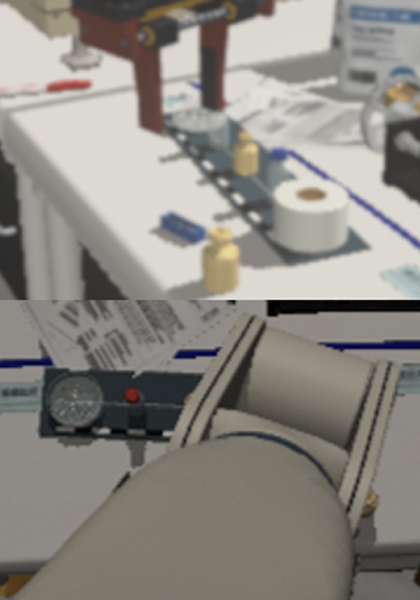

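move_arm(steps=[[[0,0,0.7],0,0.5],[[0,0,0.7],0,0.5],[[0,0,0.7],0,0.5],[[0,0,0.7],0,0.5],[[0,0,0.46],0,0.5],[[0,0,0],0,0.5],[[0,0,0],0,0.5],[[0,0,0],0,1],[[0,0,0],0,1],[[0,0,0],0,1],[[0,0,0],0,1],[[0,0,0],0,1],[[0,0,0],0,1],[[0,0,0],0,1]])

```text
t: 19.87
ee_pos: [435.0, -166.0, 2.6]
orientation: [1.857, 2.534, 0.0]
ft_force: [0.5, -0.3, -0.7]
width: 1.9
grasp_force: 0.0
```

The fingers closed to 1.9 mm, so the grasp missed the connector. I'll raise the arm and look.

move_arm(steps=[[[0,0,-0.6],0,1],[[0,0,-0.8],0,0.4],[[0,0,-0.8],0,0.4],[[0,0,-0.8],0,0.4],[[0,0,0],0,0.4],[[0,0,0],0,0.4]])

```text
t: 20.37
ee_pos: [435.6, -166.3, 78.2]
orientation: [1.855, 2.532, 0.001]
ft_force: [-0.7, -0.2, -0.4]
width: 30.2
grasp_force: 0.0
```

Run:
```python
from look import *
sc=snap('scene','scene4.png')
o=ctrl.get_obs();print(o['ee_pos'],o['width'])
for b in cams.boxes_of('scene','blue_connector')[:2]: print(b, ray(sc,*b['rect'][:2],6))
a=cv2.imread('pics/scene4.png')[250:430,330:570]
cv2.imwrite('pics/c4.png',cv2.resize(a,(800,600),interpolation=cv2.INTER_CUBIC))
# projection of points for comparison
K=np.array(sc['camera_matrix']);r=np.array(sc['rotation']);R=r if r.shape==(3,3) else cv2.Rodrigues(r)[0]
for P in ([434,-166,12],[435,-166,o['ee_pos'][2]],[435,-166,0]):
    p=K@(R.T@(np.array(P)-sc['xyz']));q=((p[:2]/p[2])+.5)/.64-.5;print(((q-[330,250])*3.333).round())
```

```text
[ 434.86096699 -165.94962641   77.36638884] 34.33444664173557
{'rect': [249.3, 227.7, 23.0, 11.7], 'p': 0.54} [ 441.28417398 -146.35024785    6.        ]
[203. 365.]
[202. 216.]
[206. 390.]
```

View pics/c4.png

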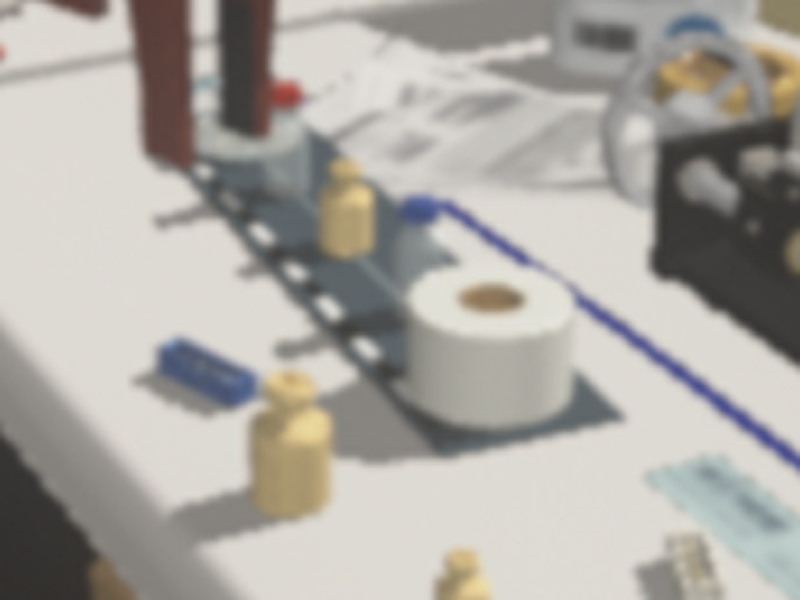

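The blue connector is untouched at (207,372). The visible fingertips sit about 28 mm above the reported TCP, so they closed above it. I'll go lower in steps and watch the force.

move_arm(steps=[[[0,0,0.8],0,0.6],[[0,0,0.8],0,0.6],[[0,0,0.8],0,0.6],[[0,0,0.6],0,0.6],[[0,0,0.15],0,0.6],[[0,0,0.1],0,0.6],[[0,0,0],0,0.6],[[0,0,0],0,0.6]])

```text
t: 21.13
ee_pos: [435.0, -166.0, -3.6]
orientation: [1.857, 2.534, 0.0]
ft_force: [-0.4, -0.2, -0.7]
width: 35.3
grasp_force: 0.0
```

Run:
```python
from look import *
sc=snap('scene','scene5.png')
o=ctrl.get_obs();print(o['ee_pos'],o['width'],o['ft_force'])
a=cv2.imread('pics/scene5.png')[250:430,330:570]
cv2.imwrite('pics/c5.png',cv2.resize(a,(800,600),interpolation=cv2.INTER_CUBIC))
```

```text
[ 435.27738264 -166.15152278   -3.29998263] 35.255686447966475 [ 0.43570047  1.31940629 -0.15060479]
```

View pics/c5.png

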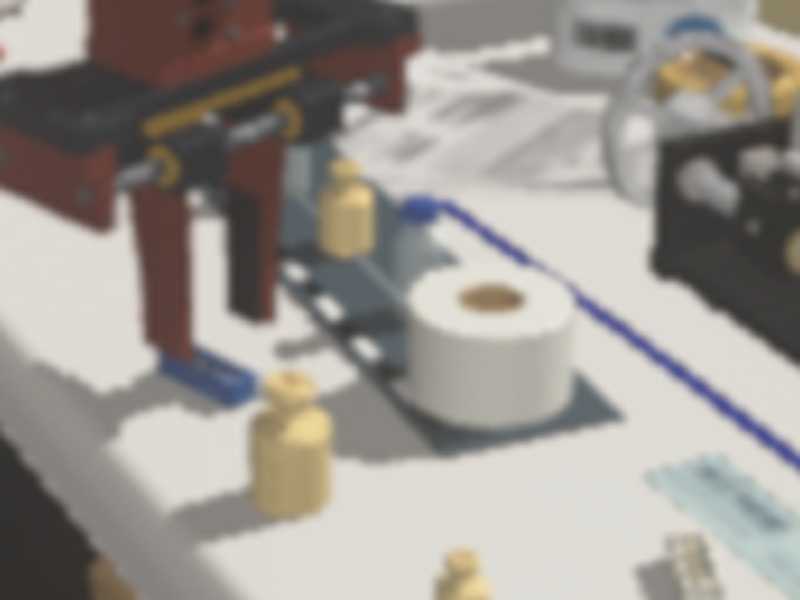

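move_arm(steps=[[[0,0,0.3],0,0.6],[[0,0,0.2],0,0.6],[[0,0,0.12],0,0.6],[[0,0,0.1],0,0.6],[[0,0,0],0,0.6],[[0,0,0],0,0.6]])

```text
t: 21.68
ee_pos: [434.7, -165.9, -22.0]
orientation: [-1.857, -2.534, 0.0]
ft_force: [0.8, -0.1, -0.0]
width: 34.8
grasp_force: 0.0
```

move_arm(steps=[[[0,0,0],0,1],[[0,0,0],0,1],[[0,0,0],0,1],[[0,0,0],0,1],[[0,0,0],0,1],[[0,0,0],0,1]])

```text
t: 22.18
ee_pos: [435.0, -166.0, -21.7]
orientation: [1.857, 2.534, 0.0]
ft_force: [0.2, -0.7, 1.8]
width: 15.8
grasp_force: 30.0
```

Gripped, at a width of 15.8 mm. Lift and carry it over the roll.

move_arm(steps=[[[0,0,-0.4],0,1],[[0,0,-0.8],0,1],[[0,0,-0.9],0,1],[[0,0,-0.9],0,1],[[-0.83,0.77,0],0,1],[[-0.83,0.77,0],0,1],[[-0.83,0.76,0],0,1],[[-0.83,0.76,0],0,1],[[0,0,0],0,1],[[0,0,0],0,1],[[0,0,0.4],0,1],[[0,0,0.4],0,1],[[0,0,0],0,1],[[0,0,0],0,1]])

```text
t: 23.35
ee_pos: [531.1, -221.2, 32.0]
orientation: [-1.855, -2.532, 0.001]
ft_force: [1.2, -0.1, 0.2]
width: 15.4
grasp_force: 30.0
```

Run:
```python
from look import *
sc=snap('scene','scene6.png')
o=ctrl.get_obs();print(o['ee_pos'],o['width'],o['ft_force'])
a=cv2.imread('pics/scene6.png')[250:430,330:570]
cv2.imwrite('pics/c6.png',cv2.resize(a,(800,600),interpolation=cv2.INTER_CUBIC))
```

```text
[ 531.78432237 -221.46744333   32.56060714] 15.59398583490338 [ 0.61345395 -0.90065126 -0.45378035]
```

View pics/c6.png

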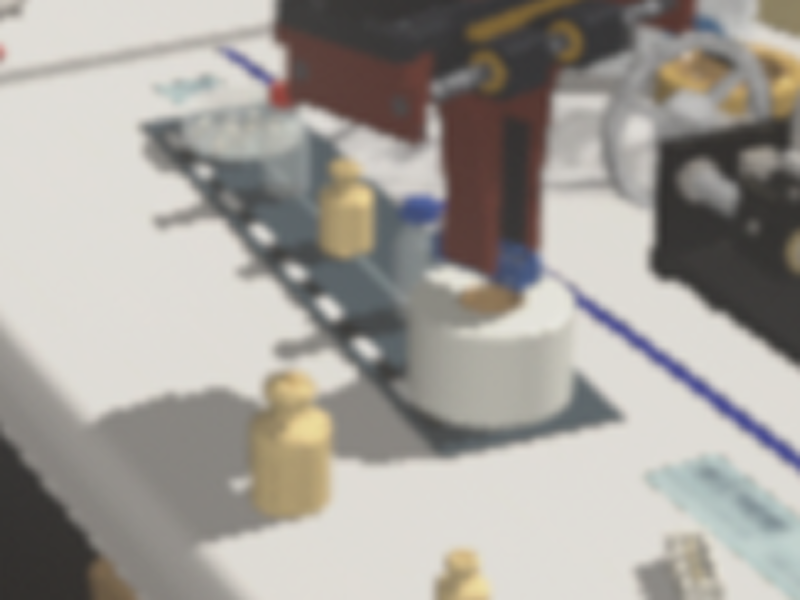

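move_arm(steps=[[[0,0,0.2],0,1],[[0,0,0.15],0,1],[[0,0,0.07],0,1],[[0,0,0],0,1],[[0,0,0],0,1]])

```text
t: 23.82
ee_pos: [532.7, -222.0, 22.5]
orientation: [-1.857, -2.534, 0.0]
ft_force: [-1.0, 0.6, 1.0]
width: 15.3
grasp_force: 30.0
```

move_arm(steps=[[[0,0,0.03],0,1],[[0,0,0],0,1],[[0,0,0],0,0.6],[[0,0,0],0,0.6],[[0,0,0],0,0.6],[[0,0,0],0,0.6],[[0,0,0],0,0.6],[[0,0,-0.5],0,0.6],[[0,0,-0.9],0,0.6],[[0,0,-0.9],0,0.6],[[0,0,-0.9],0,0.6],[[0,0,-0.9],0,0.6],[[0,0,-0.9],0,0.6],[[0,0,-0.9],0,0.6]])

```text
t: 24.98
ee_pos: [532.7, -222.0, 171.6]
orientation: [1.856, 2.534, 0.0]
ft_force: [0.5, 0.1, 0.4]
width: 35.2
grasp_force: 0.0
```

move_arm(steps=[[[0.5,-0.9,0],0,0.5],[[0.5,-0.9,0],0,0.5],[[0.5,-0.9,0],0,0.5],[[1,-0.2,0],0,0.5],[[1,-0.2,0],0,0.5],[[1,-0.2,0],0,0.5],[[1,0,0],0,0.5],[[1,0,0],0,0.5],[[1,0,0],0,0.5],[[1,0,0],0,0.5],[[1,0,0],0,0.5],[[1,0,0],0,0.5],[[1,0,0],0,0.5],[[1,0,0],0,0.5],[[1,0,0],0,0.5],[[1,0,0],0,0.5],[[1,0,0],0,0.5],[[1,0,0],0,0.5],[[1,0,0],0,0.5],[[0,0,0],0,0.5]])

```text
t: 26.65
ee_pos: [321.7, 173.0, 170.4]
orientation: [1.853, 2.537, 0.003]
ft_force: [0.3, -0.1, 0.4]
width: 43.9
grasp_force: 0.0
```

Run:
```python
from look import *
top=snap('top','top7.png');sc=snap('scene','scene7.png')
o=ctrl.get_obs();print(o['t'],o['ee_pos'])
a=cv2.imread('pics/scene7.png')[250:430,330:570];b=cv2.imread('pics/top7.png')[220:400,255:495]
cv2.imwrite('pics/c7.png',cv2.resize(np.hstack([a,b]),(800,300),interpolation=cv2.INTER_CUBIC))
cv2.imwrite('pics/c8.png',cv2.resize(b,(800,600),interpolation=cv2.INTER_CUBIC))
```

```text
26.75 [322.18890359 170.77803402 170.04508142]
```

View pics/c8.png

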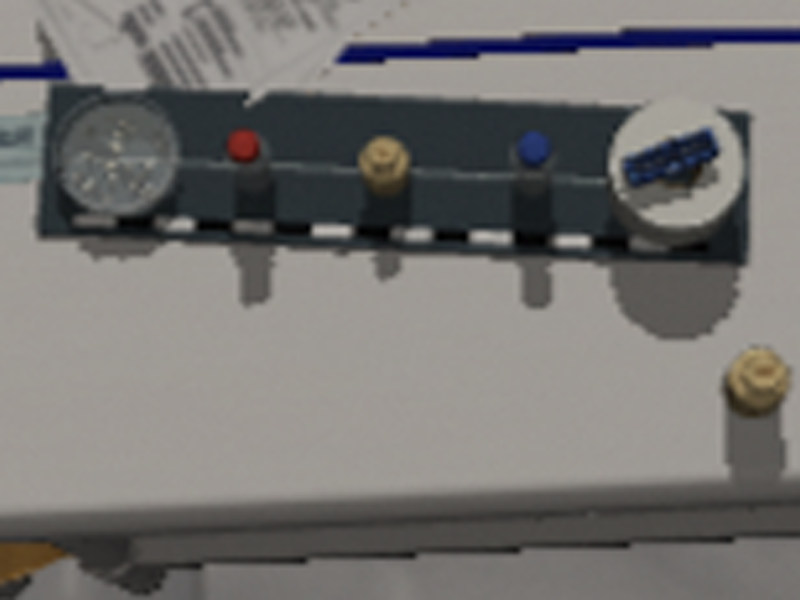

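View pics/c7.png

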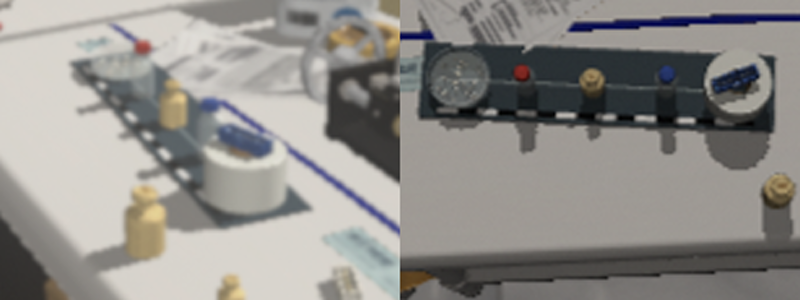

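Run:
```python
from look import *
top=snap('top')
f=lambda x:(x+.5)*.64-.5
g=lambda x,y,z:ray(top,f(255+(x+.5)*.3-.5),f(220+(y+.5)*.3-.5),z)[:2]
P={'red':g(244,146,56),'med':g(385,156,43),'blue':g(534,148,56),'conn':g(671,158,55),'roll':g(677,165,43),'dish':g(119,152,19)}
r=P['roll'];u=P['dish']-r;L=np.hypot(*u);u/=L;print(L)
for k in P:
    d=P[k]-r;print(k,P[k].round(1),'along',(d@u).round(1),'off',(u[0]*d[1]-u[1]*d[0]).round(1))
```

```text
278.0392797252062
red [546.  -12.2] along 211.3 off 3.9
med [541.1 -80. ] along 143.3 off 2.2
blue [ 538.  -152.8] along 70.5 off -1.7
conn [ 529.9 -219. ] along 3.9 off -0.1
roll [ 529.4 -222.9] along 0.0 off 0.0
dish [556.4  53.8] along 278.0 off 0.0
```

All placements are within tolerance, upright and clear of the gripper, so I'm handing in.

```bash
python3 -c "
from workcell import ctrl
print(ctrl.close_job())"
```

```text
the job is handed in; nothing more can be done
None
```

The layout is done and handed in: in the final pictures the blue connector lies pins up on the roll, about 4 mm off centre, and the blue vial, middle weight and red vial stand upright within 4 mm of their places; the other three things were not moved, and the hand-in returned no verdict.

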